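# Pull the round keycap off the tally counter

## Task

Pull the round keycap off the tally counter for cleaning: slide the keycap puller's fork under its head and pull it straight up, gently, until it pops off. Lower the cap into the steel tray, slide the fork out and hang the puller back in its stand. Do not lean on the counter, press any key or shift the other things on the bench.

Things in the scene. Friction and masses are not known exactly. Their poses are not given: they have to be found in the camera images.
- counter: bench tally counter, cream plastic, 250 mm wide (its y), 200 mm deep (x -105 to +95 mm), fixed. Origin on the bench under the housing; x points away from the operator's side, z up. The flat keyboard deck (x -105 to +20 mm) is 45 mm above the origin; behind it a sloping display panel rises to 80 mm.
- key_row (a point): middle of the row of five keys, on the deck's surface; axes as the counter's. The keys stand at y = -76, -38, 0, 38, 76 mm from here. Each carries a black push-on cap: a head 7 mm thick, its underside 4 mm above the deck, on a square stem 8 x 8 mm (sides along x and y here) that goes down through a 13 mm square hole in the deck into the key.
- cap_round_head (a point): the only round keycap, on any of the five keys: head 28 mm across, 7 mm thick; this point is the head's centre, 7.5 mm above the deck while on its key; z up. Sprung clips in the key grip its stem: 8 to 15 N straight up pulls it off, most of it in the first 4 mm; after 10 mm the stem is out of the deck.
- cap_round: the same round keycap, 20 g; origin under the foot of its stem. The stem is 13.5 mm long below the head and ends in a flat foot 8 mm (x) by 10 mm wide (y, over two snap bulges 3 mm above the foot), on which the cap can stand.
- cap_a_head (a point): a square keycap on another key, head 25 x 25 mm and 7 mm thick; fixed to its key; this point is the centre of its head
- cap_b_head (a point): a square keycap on another key, head 25 x 25 mm and 7 mm thick; fixed to its key; this point is the centre of its head
- cap_c_head (a point): a square keycap on another key, head 25 x 25 mm and 7 mm thick; fixed to its key; this point is the centre of its head
- cap_d_head (a point): a square keycap on another key, head 25 x 25 mm and 7 mm thick; fixed to its key; this point is the centre of its head
- puller: keycap puller, loose, about 130 g, hanging in its stand: a pale grip on a 44 mm (y) x 34 mm (x) x 3 mm collar, and below it a C-shaped steel strip 24 mm wide (y): top arm, back (x -22 to -18 mm) and forked foot. Origin under the collar, below the middle of the grip; x points out of the open end of the fork, z up.
- puller_grip (a point): where to hold the puller: middle of its grip, 27 mm above the underside of the collar. The grip is a block 24 mm along the puller's x, 16 mm along its y, reaching from the collar to 50 mm above the collar's underside. The steel C sits firmly on a shank clamped in the grip: its reach was set by the last user and is not measured, so the foot must be found by feel.
- puller_stand: the puller's stand, fixed: two upright plates 64 mm high, 45 mm long (x), 4 mm thick, 30 mm apart (y), on a foot plate 90 x 75 x 5 mm; open in front, behind and above. The puller's collar lies across the plates, its C between them, both x axes alike. Origin on the bench under the middle, z up.
- puller_collar (a point): underside of the puller's collar, below the middle of the grip. The underside of the forked foot lies 40 to 54 mm below it, with 32 mm of room between foot and top arm. The foot is 3 mm thick, x -22 to +15 mm of the puller; a slot 11 mm wide, open to +x, leaves two flat tines and ends at x = -4 mm, so that a stem bottomed in it stands under the grip.
- tray: shallow open steel tray, 150 mm (x) by 110 mm (y), 20 mm high, wall and floor 3 mm, loose, 450 g, empty. Origin under its middle, z up.
- key_round (a joint): how far the key with the round cap is pressed down, m: 0 at rest, 0.003 at the bottom; springs back, starts to give at 1.6 N
- key_a (a joint): how far the key with the square cap a is pressed down, m: 0 at rest, 0.003 at the bottom; springs back, starts to give at 1.6 N
- key_b (a joint): how far the key with the square cap b is pressed down, m: 0 at rest, 0.003 at the bottom; springs back, starts to give at 1.6 N
- key_c (a joint): how far the key with the square cap c is pressed down, m: 0 at rest, 0.003 at the bottom; springs back, starts to give at 1.6 N
- key_d (a joint): how far the key with the square cap d is pressed down, m: 0 at rest, 0.003 at the bottom; springs back, starts to give at 1.6 N
- dish_stack: bystander: stack of five culture dishes, 92 mm across, 75 mm high; origin under its middle
- dish: bystander: one culture dish, 92 mm across, 15 mm high; origin under its middle
- reagent: bystander: amber bottle, 72 mm across, 150 mm high; origin under its middle
- marker: bystander: marker pen lying down, 130 mm long (its x), 14 mm thick
- forceps: bystander: steel forceps lying down, 130 mm long (its x), 7 mm thick
Things that resemble listed ones, but are neither listed nor needed, are in the scene too. Leave any orange or yellow look-alike of the puller alone.

How it is judged:
On the way, in this order (a step that is already met when the one before it is completed fails the run):
1. the puller's fork bears on the round cap, hooked under its head and round its stem, while the cap is still on its key (z of cap_round_head in the frame of counter below 0.0555 m and horizontal distance between puller and cap_round_head below 0.007 m and contact force between puller and cap_round above 2.5 N and value of joint key_round below 0.0006 m and angle between puller's own z axis and vertical below 0.26 rad), for 0.04 s.
2. the round cap is pulled off its key and hangs in the puller above the counter (z of cap_round_head in the frame of counter above 0.0745 m and horizontal distance between puller and cap_round_head below 0.015 m and contact force between puller and cap_round above 0.02 N), for 0.1 s.
3. the cap has been set down in the steel tray and the fork is clear of it (x of cap_round_head in the frame of tray between -0.075 and 0.075 m and y of cap_round_head in the frame of tray between -0.055 and 0.055 m and z of cap_round_head in the frame of tray below 0.03 m and contact force between cap_round and tray above 0.02 N and contact force between puller and cap_round below 0.02 N and horizontal distance between puller and cap_round_head above 0.022 m), for 0.2 s.
At the end, for the whole second after the job is handed in: The round cap rests in the steel tray (its head over the tray floor, less than 30 mm above the tray's underside), and the puller hangs in its stand, its collar on the plates (within 20 mm of the stand's middle and 6 degrees of upright); both at rest (x of cap_round_head in the frame of tray between -0.075 and 0.075 m and y of cap_round_head in the frame of tray between -0.055 and 0.055 m and z of cap_round_head in the frame of tray below 0.03 m and linear speed of each of cap_round, puller below 0.02 m/s and angle between puller's own z axis and vertical below 0.1 rad and horizontal distance between puller and puller_stand below 0.02 m and z of puller in the frame of puller_stand between 0.06 and 0.068 m and contact force between puller and puller_stand above 0.1 N); the robot touches nothing.
It fails at once if the puller is pressed on the counter with more than 30 N; or the puller bears on the round cap with more than 25 N (a snug cap gives way at 8 to 15 N) (contact force between puller and counter above 30 N or contact force between puller and cap_round above 25 N).
It fails at once if a key is pressed down (over 2 mm), which would spoil the counts (value of joint any of key_round, key_a, key_b, key_c, key_d above 0.002 m).
It fails at once if the cap is pried: the puller leans more than 15 degrees while hooked under the seated cap; or the robot touches the round cap itself while it is on its key ((z of cap_round_head in the frame of counter below 0.0555 m and horizontal distance between puller and cap_round_head below 0.012 m and contact force between puller and cap_round above 1 N and angle between puller's own z axis and vertical above 0.26 rad) or (z of cap_round_head in the frame of counter below 0.0555 m and contact force between any of the fingers, the arm and cap_round above 0.5 N)).
It fails at once if the freed cap or the puller is dropped or flung (free in the air at over 0.7 m/s) ((linear speed of cap_round above 0.7 m/s and contact force between cap_round and anything else below 0.001 N) or (linear speed of puller above 0.7 m/s and contact force between puller and anything else below 0.001 N)).
It fails at once if a bystander is shifted by more than 25 mm (distance of any of dish_stack, dish, reagent, marker, forceps from where it was at the start of the episode above 0.025 m).
It also fails if it takes over 72 s, if anything falls off the work surface, if the arm or the gripper's body presses on something with over 40 N, if the wrist force passes 120 N, or if a joint passes its speed limit or range.

## Robot

A 6-joint arm with a two-finger parallel gripper is mounted at the origin on the work surface. World frame = base frame: x ahead of the robot, y to its left, z up, the work surface at z = 0. Lengths are in m, angles in rad, forces in N, time in s.
With the tool pointing down it reaches from about 0.225 to 0.875 m from the base axis. Payload 3.4 kg.
Tool frame: the origin (TCP) lies midway between the tips of the shut fingers; the grasp point (between the pads) lies 19 mm behind it; x points along the fingers, y is the direction in which the jaws open and shut, and the axes are right-handed (so a half turn about x gives the same grasp; the last joint's range is limited). The gripper opens to 85 mm and grips with 20 to 120 N. Pads are 22 mm wide; open, the fingers measure 114 mm over their backs; the gripper's body (76 mm by 85 mm) begins 54 mm behind the grasp point. The pads swing forward as they close: fully open they stand 13 mm farther back than shut.
Start: joints at [0.991, 0.276, 1.505, -0, 1.361, -0.121], TCP at [0.255, 0.516, 0.231] pointing down, gripper open.
Joint ranges: [-2.89, 2.89], [-0.75, 2.08], [0.22, 2.7], [-1.18, 4.32], [0.11, 2.71], [-2.7, 2.7]. Speed limits (rad/s): [2.57, 2.57, 3.14, 3.14, 3.14, 3.14].

## Interface

Orientations are given as a unit quaternion [w, x, y, z].
In Python, from rig import manip, get_image, get_calibration, ticket gives the robot as it stands. The module is installed in compiled form; this text tells all that it offers.
- The arm moves only by the tool arm_command, never from a script. Its argument "series" is text: rows parted by semicolons, each of 7 numbers parted by spaces: the shift along the tool's x, y, z in units of 0.1 m (1.0 is 0.1 m), then the turn, a rotation vector about the tool's x, y, z in units of pi rad (1.0 is pi rad), then the opening, from -1 (shut) to 1 (fully open), so that 0 is half open. In form: tx ty tz rx ry rz claw; .... A call has 1 to 12 rows; each row shifts and turns the commanded pose from where the row before left it, along the tool's axes as they then stand; what a row does not reach is not made up. A row lasts 1/12 s, in which the tool goes at most 41.7 mm and 7.16 degrees, less where a joint would pass 70% of its speed; a pose out of reach is approached as far as the arm can. A call with a number of a shift or a turn outside -1 to 1 is refused whole. A call with a gripper value outside its range is refused whole. The fingers move at their own pace and stop on an object; "squeeze" is the grip in N (left out, the last holds). Time passes only in rows, so rows that do not move let the fingers close. It gives the time, the measured TCP pose, the force and the opening at its end, in the units of the state.
- manip.get_state(): the state, without advancing time (a new reading comes with each control period).
- get_image(name): name is "scene" or "top"; returns the picture (480x640x3 uint8, red, green, blue); there is no depth.
- get_calibration(name): a dict with "fx", "fy", "cx", "cy" (pixels), "cam_to_world" (4x4, takes a point from camera to world coordinates). Camera axes: x right, y down, z forward; pixel columns grow to the right and rows downward; lengths in m; the calibration is good to about 2 mm. A picture is of the moment at which its call begins. get_calibration takes no time and is no camera call.
- ticket.sign_off(): hands the job in, once; it reports no verdict.
The state is a dict: "clock": time; "qpos": joint angles; "qd": joint speeds; "effort": joint torques, N m; "position": TCP position; "ee_rot": TCP orientation; "contact_force": force on the tool from outside, world axes, zero at the start; "moment": the same for the moment, N m; "width": finger opening in m.
Only numpy, scipy, OpenCV 4.12 (cv2) and the standard library are available. Lean on these libraries where they do the work, as an engineer would, in place of code of your own. Each camera call takes 0.05 s, during which the arm holds its last target. There are 200 camera calls.

## Working session

There is one attempt and no reset: what is moved stays moved. The work goes in short steps, Python scripts to look and compute and a tool call to move; the robot and the scene stay as the last step left them, time stands still between calls to the robot, and variables do not carry over. Pictures are saved under pics/ and viewed, about 8 in all and at most 12, crops included, and the job is handed in when it is done.

Besides the shell and the picture viewer there is one more tool, called after "Emit:" as name(argument=value, ...), one argument or row to a line, values as JSON. arm_command: Moves the arm, as the interface text tells. Shifts and turns lie within -1 to 1; 1 stands for 0.1 m of shift or pi rad of turn. Its arguments: {"type":"object","properties":{"series":{"type":"string"},"squeeze":{"type":"number"}},"required":["series"]}

```bash
mkdir -p pics; ls; cat > h.py <<'E'
import numpy as np, cv2
from rig import manip, get_image, get_calibration, ticket
def px(cam,p):
    c=get_calibration(cam);T=np.linalg.inv(c["cam_to_world"]);q=T[:3,:3]@np.array(p)+T[:3,3]
    return np.array([c["fx"]*q[0]/q[2]+c["cx"],c["fy"]*q[1]/q[2]+c["cy"]])
def ray(cam,u,v,z):
    c=get_calibration(cam);M=np.array(c["cam_to_world"]);d=M[:3,:3]@np.array([(u-c["cx"])/c["fx"],(v-c["cy"])/c["fy"],1]);o=M[:3,3]
    return o+d*(z-o[2])/d[2]
def save(n,im): cv2.imwrite("pics/"+n+".png",im[:,:,::-1])
E
python3 - <<'E'
from h import *
for n in("scene","top"):
    save(n+"0",get_image(n)); c=get_calibration(n); print(n,c["fx"],np.round(c["cam_to_world"],3).tolist())
s=manip.get_state();print(s)
E
```

```text
pics
scene 459.1660266612919 [[-0.432, 0.521, -0.736, 1.232], [0.902, 0.267, -0.34, 0.304], [0.019, -0.811, -0.585, 0.644], [0.0, 0.0, 0.0, 1.0]]
top 447.8294243654596 [[-0.029, -0.992, 0.119, 0.384], [-0.999, 0.026, -0.027, 0.007], [0.024, -0.12, -0.992, 1.113], [0.0, 0.0, 0.0, 1.0]]
{'clock': 0.1, 'qpos': array([ 9.90968592e-01,  2.76526450e-01,  1.50603218e+00, -1.40384512e-05,
        1.36068845e+00, -1.21013258e-01]), 'qd': array([ 0.00118777, -0.00097477, -0.00490565, -0.00088985,  0.00098036,
       -0.00266024]), 'effort': array([ 1.85980876e-03, -4.17700839e+01, -2.46406478e+01, -1.95171401e-04,
        5.81276690e-03,  1.28504874e-05]), 'position': array([0.25441032, 0.51511979, 0.23051901]), 'ee_rot': array([ 0.6883853 ,  0.1602442 ,  0.68877779, -0.1613463 ]), 'contact_force': array([-0.83911879, -0.70544806, -0.93947814]), 'moment': array([0.02447251, 0.05440407, 0.01962683]), 'width': 0.0855253904136371}
```

View pics/scene0.png

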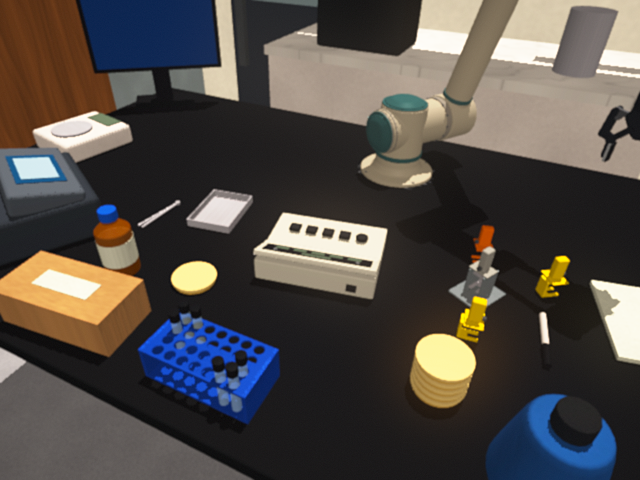

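View pics/top0.png

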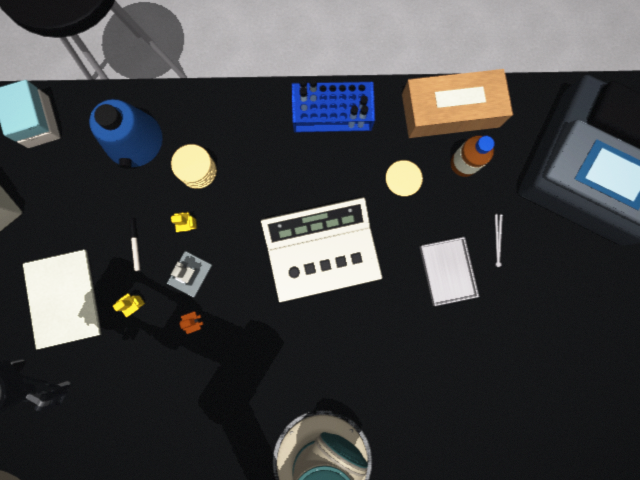

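The scene picture shows the counter at (322,252), its round cap at the y+ end (scene pixel 361,238). The top picture shows the round cap at (294,272), the grey puller and stand at (188,272) and the tray at (450,271). Next I'll zoom in.

```bash
python3 - <<'E'
from h import *
t=cv2.imread("pics/top0.png");s=cv2.imread("pics/scene0.png")
f=lambda a,w,h:cv2.resize(a,(w,h),interpolation=cv2.INTER_CUBIC)
a=f(t[240:310,150:230],400,350); b=f(s[215:315,435:535],400,350)
c=f(t[190:310,250:390],400,250); d=f(t[230:312,410:490],400,250)
cv2.imwrite("pics/z1.png",np.vstack([np.hstack([a,b]),np.hstack([c,d])]))
g=cv2.cvtColor(t,cv2.COLOR_BGR2GRAY)
# keys: dark blobs within counter region
roi=g[235:300,275:375]; m=(roi<70).astype(np.uint8)
n,l,st,ce=cv2.connectedComponentsWithStats(m)
for i in range(1,n):
    if 40<st[i,4]<300:
        u,v=ce[i]+[275,235]; print("key",u.round(1),v.round(1),st[i,4],ray("top",u,v,.056).round(4))
# counter outline
m=(g[180:320,240:400]>150).astype(np.uint8);m=cv2.morphologyEx(m,cv2.MORPH_CLOSE,np.ones((3,3)))
for (nm,x0,y0,x1,y1,th,z) in(("counter",240,180,400,320,150,.045),("tray",415,232,485,310,60,.02),("stand",160,245,220,300,50,.005)):
    m=(g[y0:y1,x0:x1]>th).astype(np.uint8);cs,_=cv2.findContours(m,0,1);k=max(cs,key=cv2.contourArea)
    bx=cv2.boxPoints(cv2.minAreaRect(k))+[x0,y0];print(nm,cv2.contourArea(k),bx.round(1).tolist())
    p=np.array([ray("top",*q,z)[:2] for q in bx]);print(p.round(4).tolist(),p.mean(0).round(4))
E
```

```text
key 283.2 236.9 55 [0.5294 0.0759 0.056 ]
key 356.0 257.6 75 [ 0.4755 -0.0956  0.056 ]
key 340.6 261.2 73 [ 0.4679 -0.0588  0.056 ]
key 325.0 264.6 74 [ 0.4607 -0.0216  0.056 ]
key 309.5 268.1 76 [0.4535 0.0152 0.056 ]
key 293.9 271.6 74 [0.4462 0.0522 0.056 ]
counter 8592.0 [[260.6, 220.0], [364.2, 197.2], [382.2, 279.1], [278.6, 301.9]]
[[0.5735, 0.1303], [0.6235, -0.1222], [0.4232, -0.1574], [0.3766, 0.0903]] [ 0.4992 -0.0147]
tray 2851.0 [[418.9, 245.1], [465.1, 234.7], [479.2, 296.8], [433.1, 307.3]]
[[0.5051, -0.2561], [0.5283, -0.3727], [0.3742, -0.3972], [0.3522, -0.2823]] [ 0.4399 -0.3271]
stand 1176.0 [[165.1, 283.0], [182.9, 248.8], [212.1, 264.1], [194.2, 298.2]]
[[0.4302, 0.3696], [0.5131, 0.3269], [0.4734, 0.2553], [0.3911, 0.2986]] [0.452  0.3126]
```

View pics/z1.png

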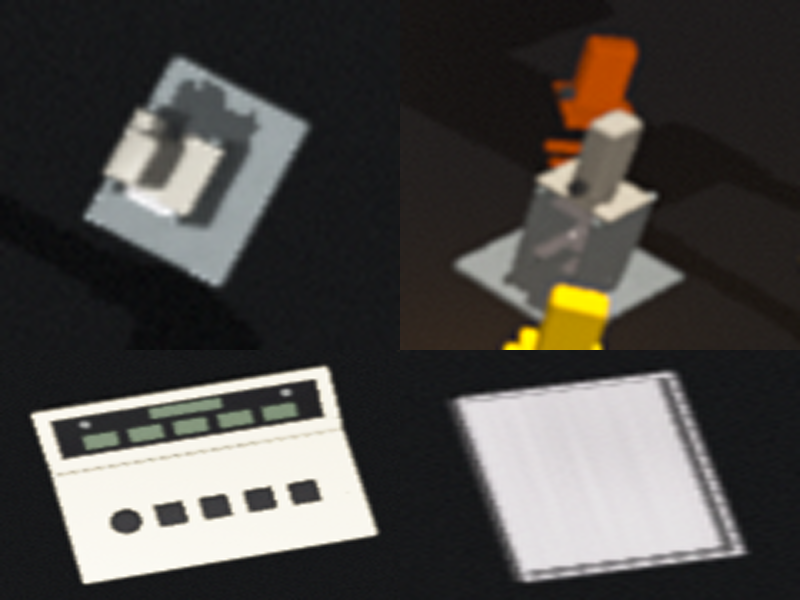

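The zooms confirm the counter (round cap at its y+ end) and the tray. I can't yet tell which way the puller faces, so I'll look closer and get the puller's yaw.

```bash
python3 - <<'E'
from h import *
t=np.mean([get_image("top").astype(float) for _ in range(4)],0);s=np.mean([get_image("scene").astype(float) for _ in range(4)],0)
f=lambda a:cv2.resize((255*(np.clip(a,0,255)/255)**.5).astype(np.uint8),(400,480),interpolation=cv2.INTER_LANCZOS4)
a=f(t[248:302,166:211]); b=f(s[242:308,449:504])
save("z2",np.hstack([a,b]))
# predicted pixels for candidate geometry
o=np.array([.452,.3126]);
for yaw in(-.476,-.476+np.pi):
    R=np.array([[np.cos(yaw),-np.sin(yaw)],[np.sin(yaw),np.cos(yaw)]])
    for nm,x,y,z in(("foot c",0,0,.005),("gripTop",0,0,.114),("collar",0,0,.067),("backTop",-.02,0,.06),("backBot",-.02,0,.02),("tineL",.015,.009,.017),("tineR",.015,-.009,.017)):
        P=[*(o+R@[x,y]),z];q=px("top",P);r=px("scene",P)
        print(nm,((q-[166,248])*[400/45,480/54]).round(),((r-[449,242])*[400/55,480/66]).round()+[400,0])
E
```

```text
foot c [201. 226.] [593. 358.]
gripTop [ 79. 203.] [686.  53.]
collar [135. 213.] [644. 190.]
backTop [107. 284.] [683. 182.]
backBot [151. 289.] [649. 291.]
tineL [185. 160.] [596. 366.]
tineR [244. 188.] [543. 330.]
foot c [201. 226.] [593. 358.]
gripTop [ 79. 203.] [686.  53.]
collar [135. 213.] [644. 190.]
backTop [178. 146.] [593. 237.]
backBot [220. 157.] [560. 347.]
tineL [192. 288.] [609. 289.]
tineR [133. 259.] [662. 323.]
```

View pics/z2.png

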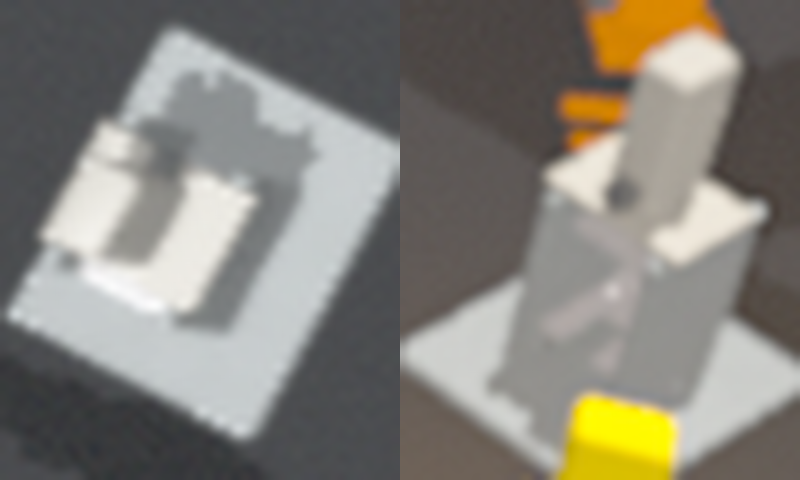

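Two tine tips show at (550,330) and (605,360) in the scene half, which matches the prediction for puller yaw -0.476. So the fork opens toward stand +x, roughly the scene camera. The C's back shows at (120,285) in the top half.

```bash
cat >> h.py <<'E'
from scipy.spatial.transform import Rotation as Ro
def rot(): 
    q=manip.get_state()["ee_rot"]; return Ro.from_quat([q[1],q[2],q[3],q[0]])
def to(p,jaw=None):
    """tool-frame shift (0.1 m units) to world point p; turn about tool x so that jaw axis yaw = jaw"""
    s=manip.get_state();R=rot().as_matrix();d=np.array(p)-s["position"]
    print("tool shift",(R.T@d*10).round(4),"x down",R[:,0].round(4),"jaw yaw",np.arctan2(R[1,1],R[0,1]).round(4))
    if jaw is not None:
        c=np.array([np.cos(jaw),np.sin(jaw),0]);
        if c@R[:,1]<0:c=-c
        T=np.column_stack([[0,0,-1],c,np.cross([0,0,-1],c)]);rv=Ro.from_matrix(R.T@T).as_rotvec()/np.pi
        print("turn/pi",rv.round(4),"then shift",(T.T@d*10).round(4))
def st(): 
    s=manip.get_state();R=rot().as_matrix();print("t",s["clock"],"p",s["position"].round(4),"F",s["contact_force"].round(2),"M",s["moment"].round(2),"w",round(s["width"],4),"xax",R[:,0].round(4),"jaw",np.arctan2(R[1,1],R[0,1]).round(4),"q",s["qpos"].round(2))
E
python3 - <<'E'
from h import *
c=np.array([ray("top",*q,.005)[:2] for q in((185.7,251.1),(211,264.9),(193.6,296.9),(167.1,283.8))])
print(c.round(4).tolist(),c.mean(0),np.linalg.norm(np.diff(c,axis=0),axis=1))
x=(c[0]-c[3])+(c[1]-c[2]);print("yaw",np.arctan2(x[1],x[0]))
print("grip top",ray("top",177.8,269.4,.114),"scene",ray("scene",488.9,250.3,.114))
g=cv2.cvtColor(cv2.imread("pics/scene0.png"),cv2.COLOR_BGR2GRAY)
x0,y0=280,215;m=(g[y0:y0+40,x0:x0+100]<70).astype(np.uint8);n,l,s,ce=cv2.connectedComponentsWithStats(m)
for i in range(1,n):
    if 20<s[i,4]<200:u,v=ce[i]+[x0,y0];print(u.round(1),v.round(1),s[i,4],ray("scene",u,v,.0535).round(4))
st(); to([.4504,.3095,.2],-.476+np.pi/2)
E
```

```text
[[0.5073, 0.3201], [0.4715, 0.2579], [0.3944, 0.3001], [0.4281, 0.3646]] [0.4503164  0.31066067] [0.07173304 0.08785014 0.07280899]
yaw -0.5061784233188911
grip top [0.45492984 0.30628968 0.114     ] scene [0.45491329 0.31420295 0.114     ]
295.0 227.1 58 [ 0.4776 -0.0925  0.0535]
311.3 229.8 56 [ 0.4705 -0.0551  0.0535]
327.8 232.6 58 [ 0.4635 -0.0177  0.0535]
344.4 235.1 58 [0.4555 0.019  0.0535]
361.4 238.0 63 [0.4484 0.0564 0.0535]
290.2 250.7 54 [ 0.5595 -0.0612  0.0535]
t 0.5 p [0.2547 0.5156 0.2313] F [0.07 0.59 0.5 ] M [-0.05  0.03  0.04] w 0.0855 xax [ 0.e+00  1.e-04 -1.e+00] jaw 1.112 q [ 0.99  0.28  1.5  -0.    1.36 -0.12]
tool shift [ 0.3131 -0.9807  2.6673] x down [ 0.e+00  1.e-04 -1.e+00] jaw yaw 1.112
turn/pi [ 0.0055  0.     -0.    ] then shift [ 0.3131 -0.9346  2.6838]
```

Emit:
arm_command(
  series="0 0 0 0.01 0 0 1; 0 -0.11 0.339 0 0 0 1; 0 -0.11 0.339 0 0 0 1; 0 -0.11 0.339 0 0 0 1; 0 -0.11 0.339 0 0 0 1; 0 -0.11 0.339 0 0 0 1; 0 -0.11 0.339 0 0 0 1; 0 -0.11 0.339 0 0 0 1; 0 -0.11 0.339 0 0 0 1; 0.3 0 0 0 0 0 1; 0.3 0 0 0 0 0 1; 0 0 0 0 0 0 1",
)

```text
clock: 1.5
position: [0.4495, 0.3076, 0.1663]
ee_rot: [0.683, 0.17, 0.689, -0.175]
contact_force: [-1.0, 0.5, -0.6]
width: 0.0855
```

```bash
python3 - <<'E'
from h import *
st(); t=get_image("top");s=get_image("scene")
f=lambda a:cv2.resize((255*(a/255)**.5).astype(np.uint8),(400,400),interpolation=cv2.INTER_CUBIC)
save("z3",np.hstack([f(t[230:310,150:230]),f(s[210:310,440:540])]))
to([.4525,.3105,.072],1.081)
E
```

```text
t 1.5 p [0.4495 0.3076 0.1663] F [-1.01  0.55 -0.6 ] M [ 0.    0.08 -0.04] w 0.0855 xax [-0.0098 -0.0048 -0.9999] jaw 1.0787 q [ 0.47  0.28  1.67  0.    1.21 -0.61]
tool shift [0.9891 0.0091 0.0033] x down [-2.1e-03 -9.0e-04 -1.0e+00] jaw yaw 1.0804
turn/pi [-0.0002 -0.0004  0.0006] then shift [0.9891 0.0073 0.0019]
```

View pics/z3.png

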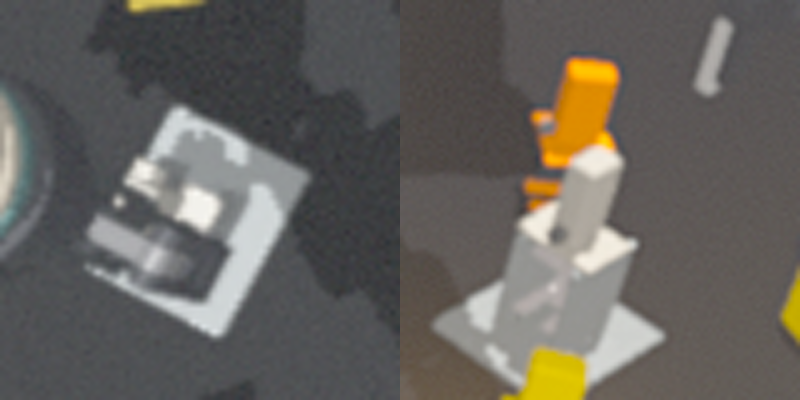

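The scene half shows a right finger tip at about (705,90) and probably the left one at (545,125). I'll compare these with the projection.

```bash
python3 - <<'E'
from h import *
st();s=manip.get_state();R=rot().as_matrix();p=s["position"]
for k in(-1,1):
    P=p+R[:,1]*k*.043-R[:,0]*.013
    print((px("scene",P)-[440,210])*4+[400,0],(px("top",P)-[150,230])*5)
for P in([.4525,.3105,.114],[.4505,.3105,.114],[.4525,.3085,.114]):print((px("scene",P)-[440,210])*4+[400,0],(px("top",P)-[150,230])*5)
E
```

```text
t 1.6 p [0.452  0.3099 0.1709] F [ 0.56 -0.41  0.23] M [ 0.01 -0.04  0.01] w 0.0853 xax [-2.1e-03 -9.0e-04 -1.0e+00] jaw 1.0804 q [ 0.47  0.28  1.66  0.    1.21 -0.61]
[546.8779187   -7.32775406] [171.11790666 240.40697205]
[706.18736921  78.64063734] [-13.36219623 147.26250199]
[588.40917468 156.32820173] [129.35892044 202.74752043]
[589.05177897 154.07474927] [129.31202396 207.2636749 ]
[584.12251406 155.17791846] [133.91321357 202.62192181]
```

Emit:
arm_command(
  series="0.25 0 0 0 0 0 1; 0.25 0 0 0 0 0 1; 0.25 0 0 0 0 0 1; 0.15 0 0 0 0 0 1; 0.09 0 0 0 0 0 1; 0 0 0 0 0 0 0; 0 0 0 0 0 0 -0.3; 0 0 0 0 0 0 -0.5; 0 0 0 0 0 0 -1; 0 0 0 0 0 0 -1; 0 0 0 0 0 0 -1; 0 0 0 0 0 0 -1",
  squeeze=20,
)

```text
clock: 2.6
position: [0.4532, 0.3107, 0.0734]
ee_rot: [0.686, 0.172, 0.685, -0.171]
contact_force: [-0.4, 0.7, 4.5]
width: 0.016
```

```bash
python3 - <<'E'
from h import *
st()
E
```

```text
t 2.6 p [0.4532 0.3107 0.0734] F [-0.41  0.71  4.49] M [-0.05  0.12 -0.02] w 0.016 xax [ 0.0018  0.0012 -1.    ] jaw 1.0805 q [ 0.47  0.37  1.79  0.    0.98 -0.61]
```

Emit:
arm_command(
  series="0 0 0 0 0 0 -1; 0 0 0 0 0 0 -1; 0 0 0 0 0 0 -1; -0.03 0 0 0 0 0 -1; -0.07 0 0 0 0 0 -1; -0.1 0 0 0 0 0 -1; -0.15 0 0 0 0 0 -1; -0.15 0 0 0 0 0 -1; -0.15 0 0 0 0 0 -1; -0.15 0 0 0 0 0 -1; 0 0 0 0 0 0 -1; 0 0 0 0 0 0 -1",
  squeeze=80,
)

```text
clock: 3.6
position: [0.4527, 0.3101, 0.1533]
ee_rot: [0.686, 0.172, 0.686, -0.171]
contact_force: [-0.0, -0.2, -1.7]
width: 0.0151
```

```bash
python3 - <<'E'
from h import *
st()
# target: cap at mean of views, puller yaw .195 ; pre-point 50 mm before along -x
c=np.array([.4473,.0543]);x=np.array([np.cos(.195),np.sin(.195)])
print(c-.05*x); to([*(c-.05*x),.153],.195+np.pi/2)
E
```

```text
t 3.6 p [0.4527 0.3101 0.1533] F [-0.01 -0.16 -1.74] M [-0.06 -0.05 -0.  ] w 0.0151 xax [ 1.4e-03  3.0e-04 -1.0e+00] jaw 1.0807 q [ 0.47  0.29  1.69 -0.    1.16 -0.61]
[0.39824762 0.04461167]
tool shift [ 9.0000e-04 -2.5987e+00  7.6960e-01] x down [ 1.4e-03  3.0e-04 -1.0e+00] jaw yaw 1.0807
turn/pi [-2.181e-01  4.000e-04 -2.000e-04] then shift [ 0.0025 -2.4993 -1.0483]
```

Emit:
arm_command(
  series="0 0 0 -0.0364 0 0 -1; 0 0 0 -0.0364 0 0 -1; 0 0 0 -0.0364 0 0 -1; 0 0 0 -0.0364 0 0 -1; 0 0 0 -0.0364 0 0 -1; 0 0 0 -0.0361 0 0 -1; 0 -0.25 -0.09 0 0 0 -1; 0 -0.3 -0.11 0 0 0 -1; 0 -0.3 -0.11 0 0 0 -1; 0 -0.3 -0.11 0 0 0 -1; 0 -0.3 -0.11 0 0 0 -1; 0 -0.3 -0.11 0 0 0 -1",
)

```text
clock: 4.6
position: [0.4218, 0.1246, 0.1511]
ee_rot: [0.703, -0.069, 0.705, 0.069]
contact_force: [1.1, -0.7, -1.2]
width: 0.015
```

Emit:
arm_command(
  series="0 -0.3 -0.11 0 0 0 -1; 0 -0.25 -0.08 0 0 0 -1; 0 -0.2 -0.07 0 0 0 -1; 0 0 0 0 0 0 -1; 0.2 0 0 0 0 0 -1; 0 0 0 0 0 0 -1; 0 0 0 0 0 0 -1",
)

```text
clock: 5.18
position: [0.4109, 0.0479, 0.1311]
ee_rot: [0.702, -0.068, 0.705, 0.069]
contact_force: [-0.2, 0.1, -1.8]
width: 0.015
```

```bash
python3 - <<'E'
from h import *
st()
t=np.mean([get_image("top").astype(float) for _ in range(3)],0);s=np.mean([get_image("scene").astype(float) for _ in range(3)],0)
f=lambda a:cv2.resize((255*(np.clip(a,0,255)/255)**.6).astype(np.uint8),(400,400),interpolation=cv2.INTER_CUBIC)
save("z4",np.hstack([f(t[235:315,260:340]),f(s[190:270,310:390])]))
to([.4130,.0475,.1333],.195+np.pi/2)
p=manip.get_state()["position"]
for P in([.4473,.0543,.056],[p[0],p[1],p[2]+.044]):print((px("top",P)-[260,235])*5,(px("scene",P)-[310,190])*5+[400,0])
E
```

```text
t 5.1833 p [0.4109 0.0479 0.1311] F [-0.24  0.11 -1.8 ] M [-0.05 -0.    0.01] w 0.015 xax [-4.5e-03  5.0e-04 -1.0e+00] jaw 1.7657 q [-0.05  0.12  1.98  0.    1.04 -1.82]
tool shift [-0.0055 -0.0036 -0.0008] x down [ 9.e-04  0.e+00 -1.e+00] jaw yaw 1.7665
turn/pi [0.0002 0.0003 0.    ] then shift [-0.0055 -0.0036 -0.0008]
[164.95770096 181.00408441] [653.96256494 232.57397009]
[168.68874123 246.07626673] [691.39748785 -47.26340065]
```

View pics/z4.png

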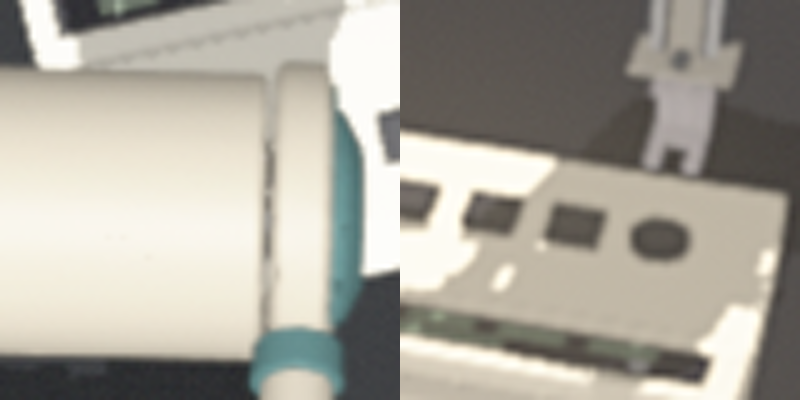

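The scene half shows the fork with tine tips at (653,168) and (695,168), the collar's near edge centred at about (684,78), and the round cap at (660,240). The arm hides the top view. I'll work out the lateral offset from the scene view alone.

```bash
python3 - <<'E'
from h import *
p=manip.get_state()["position"];R=rot().as_matrix();y=R[:,1];x=R[:,2]
im=cv2.imread("pics/z4.png")
inv=lambda a:np.array([(a[0]-400)/5+310,a[1]/5+190])
for nm,pix,X,zs in(("tips",(675,170),.015,[.066,.07,.074,.078,.082]),("collar edge",(684,82),.017,[.12,.1225,.125])):
    u=inv(pix)
    for z in zs:
        q=ray("scene",*u,z); d=q-p; print(nm,"z",z,"x",(d@x*1e3).round(1),"(exp",X*1e3,") y",(d@y*1e3).round(1))
for q in([.4484,.0564],[.4462,.0522],[.4473,.0543]):
    d=np.array([*q,0])-p;print("cap rel tool x,y",d@x*1e3,d@y*1e3)
q=ray("scene",*inv((660,240)),.056);d=q-p;print(q,d@x*1e3,d@y*1e3)
E
```

```text
tips z 0.066 x -1.3 (exp 15.0 ) y 2.2
tips z 0.07 x 4.6 (exp 15.0 ) y 2.9
tips z 0.074 x 10.6 (exp 15.0 ) y 3.5
tips z 0.078 x 16.5 (exp 15.0 ) y 4.1
tips z 0.082 x 22.4 (exp 15.0 ) y 4.7
collar edge z 0.12 x 10.9 (exp 17.0 ) y 3.5
collar edge z 0.1225 x 14.9 (exp 17.0 ) y 4.0
collar edge z 0.125 x 18.9 (exp 17.0 ) y 4.4
cap rel tool x,y 36.256603587106156 1.500308750770664
cap rel tool x,y 33.28181618608942 -2.191660226696602
cap rel tool x,y 34.769209886597764 -0.34567573796296386
[0.45129366 0.05863816 0.056     ] 39.58140422139643 3.1256811903658606
```

Emit:
arm_command(
  series="0.07 -0.015 0 0 0 0 -1; 0.07 0 0 0 0 0 -1; 0.05 0 0 0 0 0 -1; 0 0 0 0 0 0 -1; 0 0 0 0 0 0 -1",
)

```text
clock: 5.9
position: [0.4124, 0.0461, 0.1127]
ee_rot: [0.703, -0.069, 0.704, 0.069]
contact_force: [0.6, 0.3, -1.1]
width: 0.015
```

Emit:
arm_command(
  series="0.02 0 0 0 0 0 -1; 0.01 0 0 0 0 0 -1; 0 0 0 0 0 0 -1",
)

```text
clock: 6.15
position: [0.4129, 0.0461, 0.1102]
ee_rot: [0.704, -0.069, 0.704, 0.069]
contact_force: [-0.2, 0.0, -1.7]
width: 0.0152
```

Emit:
arm_command(
  series="0.01 0 0 0 0 0 -1; 0.01 0 0 0 0 0 -1; 0 0 0 0 0 0 -1",
)

```text
clock: 6.4
position: [0.4129, 0.0461, 0.1082]
ee_rot: [0.704, -0.069, 0.704, 0.069]
contact_force: [-0.5, 0.7, -1.7]
width: 0.0153
```

```bash
python3 - <<'E'
from h import *
s=np.mean([get_image("scene").astype(float) for _ in range(4)],0);st()
save("z5",cv2.resize((255*(np.clip(s[205:250,335:395],0,255)/255)**.7).astype(np.uint8),(800,600),interpolation=cv2.INTER_CUBIC))
E
```

```text
t 6.6 p [0.4129 0.0461 0.1083] F [-0.03  0.37 -0.91] M [-0.05  0.01 -0.02] w 0.0149 xax [ 1.e-04  1.e-04 -1.e+00] jaw 1.7657 q [-0.06  0.15  2.02  0.    0.97 -1.82]
```

View pics/z5.png

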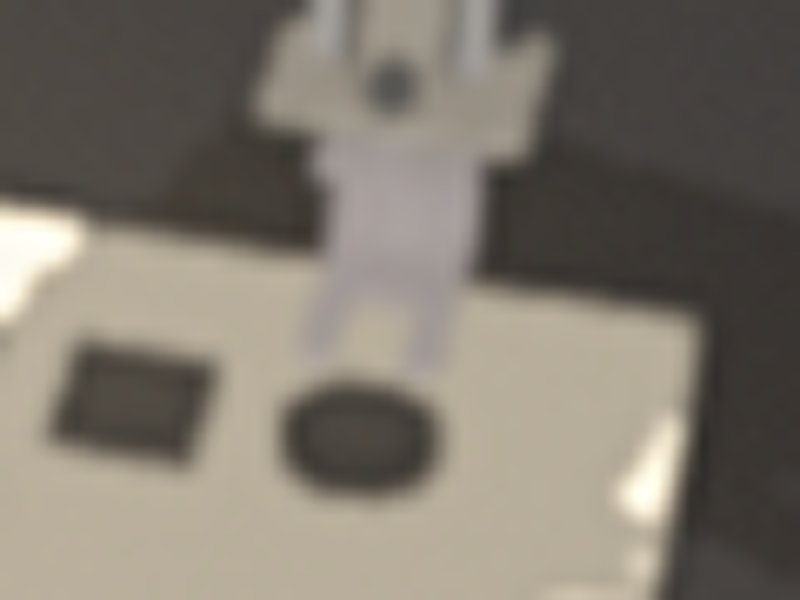

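The slot's mid-tip is at about (373,365) and the round head's centre at (360,437). I'll convert both to tool axes.

```bash
python3 - <<'E'
from h import *
p=manip.get_state()["position"];R=rot().as_matrix();y=R[:,1];x=R[:,2]
inv=lambda a:np.array([a[0]/13.333+335,a[1]/13.333+205])
for n,a,zs in(("tip",(373,366),(.046,.05,.054,.058)),("tipL",(303,358),(.05,.054)),("tipR",(443,373),(.05,.054)),("cap",(360.5,437),(.0525,.0545)),("capL",(283,432),(.0525,)),("capR",(438,442),(.0525,)),("collar",(400,148),(.099,))):
    for z in zs:
        d=ray("scene",*inv(a),z)-p;print(n,z,"x",(d@x*1e3).round(1),"y",(d@y*1e3).round(1))
E
```

```text
tip 0.046 x 4.5 y 1.9
tip 0.05 x 10.2 y 2.5
tip 0.054 x 15.9 y 3.2
tip 0.058 x 21.5 y 3.8
tipL 0.05 x 11.1 y -9.2
tipL 0.054 x 16.8 y -8.5
tipR 0.05 x 8.9 y 14.2
tipR 0.054 x 14.6 y 14.8
cap 0.0525 x 34.4 y 4.3
cap 0.0545 x 37.1 y 4.6
capL 0.0525 x 36.5 y -8.3
capR 0.0525 x 32.2 y 16.9
collar 0.099 x 17.8 y 4.2
```

Emit:
arm_command(
  series="0.01 0.003 0 0 0 0 -1; 0.01 0 0 0 0 0 -1; 0.01 0 0 0 0 0 -1; 0 0 0 0 0 0 -1; 0 0 0 0 0 0 -1",
)

```text
clock: 7.02
position: [0.4128, 0.0464, 0.1052]
ee_rot: [0.704, -0.069, 0.704, 0.069]
contact_force: [-0.0, 0.9, -1.7]
width: 0.0154
```

Emit:
arm_command(
  series="0.005 0 0 0 0 0 -1; 0 0 0 0 0 0 -1; 0 0 0 0 0 0 -1",
)

```text
clock: 7.27
position: [0.4129, 0.0464, 0.1048]
ee_rot: [0.704, -0.069, 0.704, 0.069]
contact_force: [0.1, -1.0, -2.0]
width: 0.0152
```

Emit:
arm_command(
  series="0.005 0 0 0 0 0 -1; 0 0 0 0 0 0 -1; 0 0 0 0 0 0 -1",
)

```text
clock: 7.52
position: [0.4129, 0.0464, 0.1043]
ee_rot: [0.704, -0.069, 0.704, 0.069]
contact_force: [-0.2, 0.1, -2.4]
width: 0.0149
```

Emit:
arm_command(
  series="0.005 0 0 0 0 0 -1; 0 0 0 0 0 0 -1; 0 0 0 0 0 0 -1",
)

```text
clock: 7.77
position: [0.4129, 0.0464, 0.1038]
ee_rot: [0.704, -0.069, 0.704, 0.069]
contact_force: [0.6, -0.1, -2.2]
width: 0.0156
```

Emit:
arm_command(
  series="0.005 0 0 0 0 0 -1; 0 0 0 0 0 0 -1; 0 0 0 0 0 0 -1",
)

```text
clock: 8.02
position: [0.4129, 0.0464, 0.1033]
ee_rot: [0.704, -0.069, 0.704, 0.069]
contact_force: [0.1, 0.0, -2.1]
width: 0.0151
```

Emit:
arm_command(
  series="0.005 0 0 0 0 0 -1; 0 0 0 0 0 0 -1; 0 0 0 0 0 0 -1",
)

```text
clock: 8.27
position: [0.4129, 0.0464, 0.1028]
ee_rot: [0.704, -0.069, 0.704, 0.069]
contact_force: [0.3, 0.6, -1.0]
width: 0.0148
```

Emit:
arm_command(
  series="0.005 0 0 0 0 0 -1; 0 0 0 0 0 0 -1; 0 0 0 0 0 0 -1",
)

```text
clock: 8.52
position: [0.4128, 0.0464, 0.1023]
ee_rot: [0.704, -0.069, 0.704, 0.069]
contact_force: [0.6, -0.7, -1.1]
width: 0.0151
```

Emit:
arm_command(
  series="0.005 0 0 0 0 0 -1; 0 0 0 0 0 0 -1; 0 0 0 0 0 0 -1",
)

```text
clock: 8.77
position: [0.4129, 0.0464, 0.1018]
ee_rot: [0.704, -0.069, 0.704, 0.069]
contact_force: [0.5, -0.1, -1.6]
width: 0.0152
```

Emit:
arm_command(
  series="0.005 0 0 0 0 0 -1; 0 0 0 0 0 0 -1; 0 0 0 0 0 0 -1",
)

```text
clock: 9.02
position: [0.413, 0.0464, 0.1016]
ee_rot: [0.704, -0.069, 0.704, 0.069]
contact_force: [-1.4, -0.2, 4.2]
width: 0.0152
```

Emit:
arm_command(
  series="-0.008 0 0 0 0 0 -1; 0 0 0 0 0 0 -1; 0 0 0.04 0 0 0 -1; 0 0 0.04 0 0 0 -1; 0 0 0.03 0 0 0 -1; 0 0 0 0 0 0 -1; 0 0 0 0 0 0 -1",
)

```text
clock: 9.6
position: [0.4239, 0.0485, 0.102]
ee_rot: [0.704, -0.069, 0.704, 0.069]
contact_force: [-0.9, -0.1, -0.8]
width: 0.0151
```

Emit:
arm_command(
  series="0 0 0.02 0 0 0 -1; 0 0 0.02 0 0 0 -1; 0 0 0 0 0 0 -1; 0 0 0 0 0 0 -1",
)

```text
clock: 9.93
position: [0.4277, 0.0493, 0.1021]
ee_rot: [0.704, -0.069, 0.704, 0.069]
contact_force: [-0.0, -0.3, -1.3]
width: 0.0149
```

Emit:
arm_command(
  series="0 0 0.015 0 0 0 -1; 0 0 0.015 0 0 0 -1; 0 0 0 0 0 0 -1; 0 0 0 0 0 0 -1",
)

```text
clock: 10.27
position: [0.4305, 0.0499, 0.1021]
ee_rot: [0.704, -0.069, 0.704, 0.069]
contact_force: [-0.5, 0.3, -1.3]
width: 0.0151
```

Emit:
arm_command(
  series="0 0 0.015 0 0 0 -1; 0 0 0.015 0 0 0 -1; 0 0 0 0 0 0 -1; 0 0 0 0 0 0 -1",
)

```text
clock: 10.6
position: [0.4339, 0.0507, 0.1022]
ee_rot: [0.704, -0.069, 0.703, 0.069]
contact_force: [-0.1, 1.3, -1.3]
width: 0.0152
```

Emit:
arm_command(
  series="0 0 0.015 0 0 0 -1; 0 0 0.015 0 0 0 -1; 0 0 0 0 0 0 -1; 0 0 0 0 0 0 -1",
)

```text
clock: 10.93
position: [0.4366, 0.0512, 0.1021]
ee_rot: [0.704, -0.069, 0.704, 0.069]
contact_force: [-1.1, 0.9, -1.6]
width: 0.0151
```

Emit:
arm_command(
  series="0 0 0.015 0 0 0 -1; 0 0 0.015 0 0 0 -1; 0 0 0 0 0 0 -1; 0 0 0 0 0 0 -1",
)

```text
clock: 11.27
position: [0.4394, 0.0517, 0.102]
ee_rot: [0.704, -0.069, 0.704, 0.069]
contact_force: [-0.4, 1.7, -1.0]
width: 0.015
```

Emit:
arm_command(
  series="0 0 0.015 0 0 0 -1; 0 0 0.015 0 0 0 -1; 0 0 0 0 0 0 -1; 0 0 0 0 0 0 -1",
)

```text
clock: 11.6
position: [0.4423, 0.0523, 0.102]
ee_rot: [0.704, -0.069, 0.704, 0.069]
contact_force: [-1.4, 1.7, -1.2]
width: 0.0153
```

Emit:
arm_command(
  series="0 0.005 0 0 0 0 -1; 0 0 0.01 0 0 0 -1; 0 0 0.01 0 0 0 -1; 0 0 0 0 0 0 -1; 0 0 0 0 0 0 -1",
)

```text
clock: 12.02
position: [0.4445, 0.053, 0.1021]
ee_rot: [0.704, -0.069, 0.704, 0.069]
contact_force: [0.1, 0.9, -2.1]
width: 0.0148
```

Emit:
arm_command(
  series="0 0 0.01 0 0 0 -1; 0 0 0 0 0 0 -1; 0 0 0 0 0 0 -1",
)

```text
clock: 12.27
position: [0.4454, 0.0532, 0.1022]
ee_rot: [0.704, -0.069, 0.704, 0.069]
contact_force: [-0.4, -0.6, -1.5]
width: 0.0151
```

Emit:
arm_command(
  series="0 0 0.01 0 0 0 -1; 0 0 0 0 0 0 -1; 0 0 0 0 0 0 -1",
)

```text
clock: 12.52
position: [0.4464, 0.0534, 0.1022]
ee_rot: [0.704, -0.069, 0.704, 0.069]
contact_force: [0.3, 0.1, -2.0]
width: 0.0151
```

Emit:
arm_command(
  series="0 0 0.01 0 0 0 -1; 0 0 0 0 0 0 -1; 0 0 0 0 0 0 -1",
)

```text
clock: 12.77
position: [0.4473, 0.0536, 0.1022]
ee_rot: [0.704, -0.069, 0.704, 0.069]
contact_force: [0.3, 0.3, -1.5]
width: 0.0152
```

Emit:
arm_command(
  series="0 0 0.01 0 0 0 -1; 0 0 0 0 0 0 -1; 0 0 0 0 0 0 -1",
)

```text
clock: 13.02
position: [0.4483, 0.0538, 0.1022]
ee_rot: [0.704, -0.069, 0.704, 0.069]
contact_force: [-0.4, 0.2, -1.5]
width: 0.0154
```

Emit:
arm_command(
  series="0 0 0.008 0 0 0 -1; 0 0 0 0 0 0 -1; 0 0 0 0 0 0 -1",
)

```text
clock: 13.27
position: [0.4488, 0.054, 0.1021]
ee_rot: [0.704, -0.069, 0.704, 0.069]
contact_force: [-0.1, -0.0, -1.1]
width: 0.0152
```

Emit:
arm_command(
  series="0 0 0.01 0 0 0 -1; 0 0 0 0 0 0 -1; 0 0 0 0 0 0 -1",
)

```text
clock: 13.52
position: [0.4493, 0.0541, 0.102]
ee_rot: [0.703, -0.069, 0.704, 0.069]
contact_force: [-1.5, -0.4, -0.5]
width: 0.0154
```

Emit:
arm_command(
  series="0 0 0.01 0 0 0 -1; 0 0 0 0 0 0 -1; 0 0 0 0 0 0 -1",
)

```text
clock: 13.77
position: [0.4497, 0.0543, 0.1018]
ee_rot: [0.703, -0.069, 0.705, 0.069]
contact_force: [-2.6, -0.6, -1.1]
width: 0.0151
```

Emit:
arm_command(
  series="0 0 -0.012 0 0 0 -1; -0.004 0 0 0 0 0 -1; -0.004 0 0 0 0 0 -1; 0 0 0 0 0 0 -1; 0 0 0 0 0 0 -1",
)

```text
clock: 14.18
position: [0.4493, 0.0542, 0.1026]
ee_rot: [0.703, -0.069, 0.704, 0.069]
contact_force: [-2.8, 0.4, -4.5]
width: 0.0151
```

Emit:
arm_command(
  series="-0.004 0 0 0 0 0 -1; 0 0 0 0 0 0 -1; 0 0 0 0 0 0 -1",
)

```text
clock: 14.43
position: [0.4492, 0.0542, 0.103]
ee_rot: [0.703, -0.069, 0.704, 0.069]
contact_force: [-3.6, 0.2, -5.2]
width: 0.0148
```

Emit:
arm_command(
  series="-0.004 0 0 0 0 0 -1; 0 0 0 0 0 0 -1; 0 0 0 0 0 0 -1",
)

```text
clock: 14.68
position: [0.4491, 0.0542, 0.1034]
ee_rot: [0.703, -0.069, 0.704, 0.069]
contact_force: [-3.6, 0.4, -6.4]
width: 0.0153
```

Emit:
arm_command(
  series="-0.004 0 -0.005 0 0 0 -1; -0.004 0 0 0 0 0 -1; 0 0 0 0 0 0 -1; 0 0 0 0 0 0 -1",
)

```text
clock: 15.02
position: [0.4488, 0.0541, 0.104]
ee_rot: [0.703, -0.069, 0.704, 0.069]
contact_force: [-2.5, 0.4, -11.6]
width: 0.0151
```

Emit:
arm_command(
  series="-0.004 0 0 0 0 0 -1; -0.004 0 0 0 0 0 -1; 0 0 0 0 0 0 -1",
)

```text
clock: 15.27
position: [0.4489, 0.0541, 0.1052]
ee_rot: [0.704, -0.069, 0.704, 0.069]
contact_force: [-2.3, 0.2, -11.0]
width: 0.0153
```

Emit:
arm_command(
  series="-0.004 0 0 0 0 0 -1; -0.004 0 0 0 0 0 -1; 0 0 0 0 0 0 -1",
)

```text
clock: 15.52
position: [0.4492, 0.054, 0.1066]
ee_rot: [0.704, -0.069, 0.704, 0.069]
contact_force: [-4.4, -0.5, -5.9]
width: 0.0152
```

Emit:
arm_command(
  series="-0.006 0 0 0 0 0 -1; -0.006 0 0 0 0 0 -1; -0.006 0 0 0 0 0 -1; -0.006 0 0 0 0 0 -1; -0.008 0 0 0 0 0 -1; -0.008 0 0 0 0 0 -1; -0.01 0 0 0 0 0 -1; -0.01 0 0 0 0 0 -1; -0.01 0 0 0 0 0 -1; -0.01 0 0 0 0 0 -1; 0 0 0 0 0 0 -1; 0 0 0 0 0 0 -1",
)

```text
clock: 16.52
position: [0.4498, 0.0541, 0.1144]
ee_rot: [0.704, -0.069, 0.703, 0.069]
contact_force: [0.5, -0.3, -0.7]
width: 0.0149
```

Emit:
arm_command(
  series="-0.02 0 0 0 0 0 -1; -0.03 0 0 0 0 0 -1; -0.05 0 0 0 0 0 -1; -0.05 0 0 0 0 0 -1; -0.05 0 0 0 0 0 -1; -0.05 0 0 0 0 0 -1; -0.05 0 0 0 0 0 -1; -0.05 0 0 0 0 0 -1; -0.03 0 0 0 0 0 -1; -0.02 0 0 0 0 0 -1; 0 0 0 0 0 0 -1; 0 0 0 0 0 0 -1",
)

```text
clock: 17.52
position: [0.4491, 0.054, 0.1541]
ee_rot: [0.704, -0.069, 0.704, 0.069]
contact_force: [0.3, -0.3, -1.8]
width: 0.015
```

```bash
python3 - <<'E'
from h import *
st()
s=get_image("scene")
save("z6",cv2.resize((255*(s[170:250,310:410]/255)**.7).astype(np.uint8),(800,640)[:2],interpolation=cv2.INTER_CUBIC)[:600])
E
```

```text
t 17.5167 p [0.4491 0.054  0.1541] F [ 0.28 -0.35 -1.78] M [-0.04  0.04 -0.04] w 0.015 xax [-0.e+00  1.e-04 -1.e+00] jaw 1.7657 q [-0.03  0.15  1.88  0.    1.11 -1.8 ]
```

View pics/z6.png

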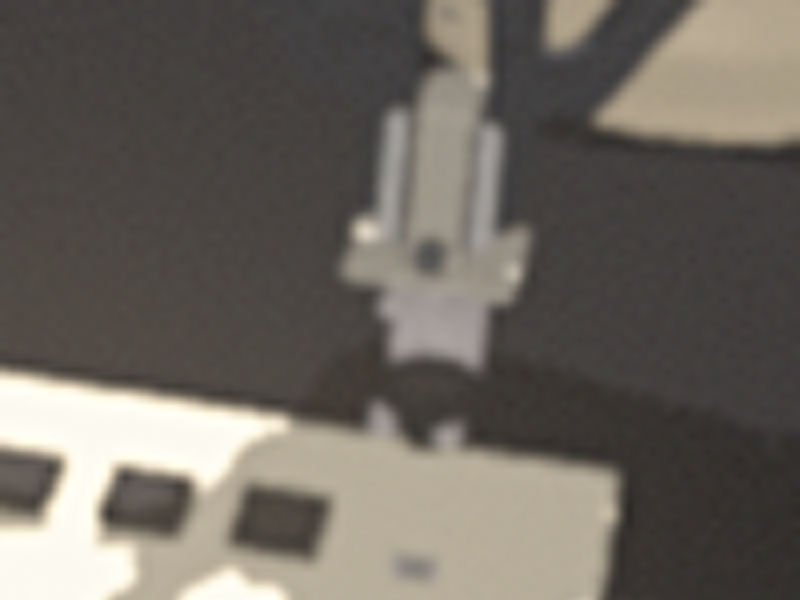

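The scene crop shows the round cap hanging in the fork at about (430,395), and its key is bare at (415,568). Now to the tray.

Emit:
arm_command(
  series="-0.05 0 0 0 0 0 -1; -0.05 0 0 0 0 0 -1; -0.05 -0.08 -0.015 0 0 0 -1; 0 -0.14 -0.025 0 0 0 -1; 0 -0.2 -0.036 0 0 0 -1; 0 -0.22 -0.04 0 0 0 -1; 0 -0.24 -0.044 0 0 0 -1; 0 -0.24 -0.044 0 0 0 -1; 0 -0.24 -0.044 0 0 0 -1; 0 -0.24 -0.044 0 0 0 -1; 0 -0.24 -0.044 0 0 0 -1; 0 -0.24 -0.044 0 0 0 -1",
)

```text
clock: 18.57
position: [0.452, -0.1593, 0.1697]
ee_rot: [0.704, -0.069, 0.704, 0.069]
contact_force: [1.0, 0.8, -1.7]
width: 0.0147
```

Emit:
arm_command(
  series="0 -0.24 -0.044 0 0 0 -1; 0 -0.24 -0.044 0 0 0 -1; 0 -0.24 -0.044 0 0 0 -1; 0 -0.24 -0.044 0 0 0 -1; 0 -0.24 -0.044 0 0 0 -1; 0 -0.2 -0.036 0 0 0 -1; 0 -0.14 -0.025 0 0 0 -1; 0 -0.08 -0.015 0 0 0 -1; 0 -0.03 -0.005 0 0 0 -1; 0 0 0 0 0 0 -1; 0 0 0 0 0 0 -1",
)

```text
clock: 19.48
position: [0.4544, -0.3241, 0.169]
ee_rot: [0.704, -0.068, 0.704, 0.069]
contact_force: [-1.7, 0.3, -2.0]
width: 0.0152
```

```bash
python3 - <<'E'
from h import *
st()
s=np.mean([get_image("scene").astype(float) for _ in range(2)],0).astype(np.uint8)
x0,y0=170,150
im=cv2.resize((255*(s[y0:y0+90,x0:x0+120]/255)**.7).astype(np.uint8),(800,600),interpolation=cv2.INTER_CUBIC)
o=np.array([.4399,-.3271]);a=.166
for x,y in((-.075,-.055),(-.075,.055),(.075,-.055),(.075,.055),(.015,0)):
    P=[*(o+[x*np.cos(a)-y*np.sin(a),x*np.sin(a)+y*np.cos(a)]),.02 if x!=.015 else .003];q=(px("scene",P)-[x0,y0])*6.667;cv2.circle(im,tuple(int(v) for v in q),4,(255,0,0),-1)
save("z7",im); to([.4547,-.3246,.169])
E
```

```text
t 19.4833 p [ 0.4544 -0.3241  0.169 ] F [-1.72  0.33 -1.95] M [-0.02 -0.01  0.02] w 0.0152 xax [-4.0e-04  1.3e-03 -1.0e+00] jaw 1.7661 q [-0.74  0.29  1.64  0.    1.21 -2.51]
tool shift [ 0.0012 -0.0075  0.0001] x down [-2.e-04  8.e-04 -1.e+00] jaw yaw 1.7668
```

View pics/z7.png

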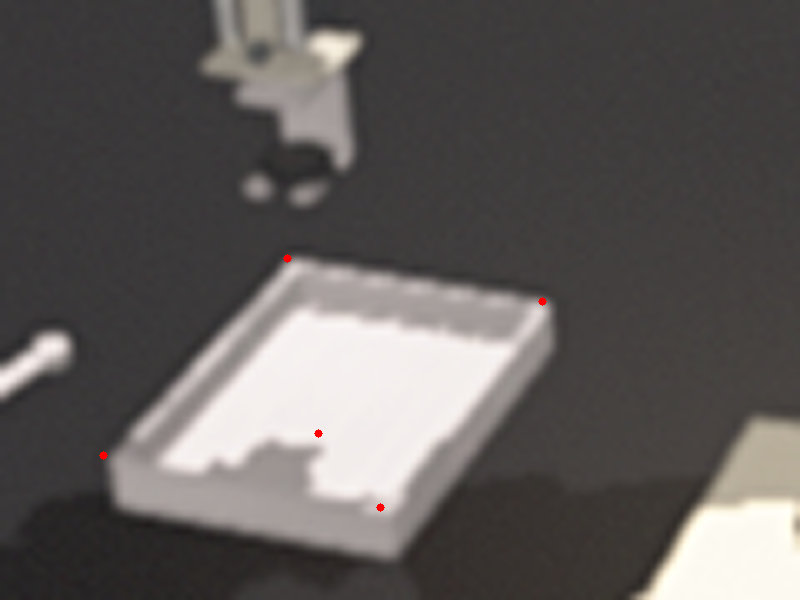

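The cap is still in the fork at (295,165), above the tray. The tray corners agree with the top-view estimate to about 4 mm. Lowering now.

Emit:
arm_command(
  series="0.06 0 0 0 0 0 -1; 0.12 0 0 0 0 0 -1; 0.16 0 0 0 0 0 -1; 0.16 0 0 0 0 0 -1; 0.15 0 0 0 0 0 -1; 0.12 0 0 0 0 0 -1; 0.08 0 0 0 0 0 -1; 0.05 0 0 0 0 0 -1; 0.03 0 0 0 0 0 -1; 0 0 0 0 0 0 -1; 0 0 0 0 0 0 -1",
)

```text
clock: 20.5
position: [0.455, -0.3252, 0.0765]
ee_rot: [0.704, -0.069, 0.704, 0.069]
contact_force: [-0.2, -0.7, -1.6]
width: 0.0154
```

Emit:
arm_command(
  series="0.015 0 0 0 0 0 -1; 0.015 0 0 0 0 0 -1; 0.015 0 0 0 0 0 -1; 0.012 0 0 0 0 0 -1; 0.01 0 0 0 0 0 -1; 0 0 0 0 0 0 -1; 0 0 0 0 0 0 -1; 0 0 0 0 0 0 -1",
)

```text
clock: 21.17
position: [0.4547, -0.3251, 0.0694]
ee_rot: [0.704, -0.069, 0.704, 0.069]
contact_force: [0.0, -0.5, -2.1]
width: 0.0153
```

```bash
python3 - <<'E'
from h import *
st()
s=np.mean([get_image("scene").astype(float) for _ in range(2)],0).astype(np.uint8)
x0,y0=185,180
save("z8",cv2.resize((255*(s[y0:y0+60,x0:x0+80]/255)**.7).astype(np.uint8),(800,600),interpolation=cv2.INTER_CUBIC))
E
```

```text
t 21.1667 p [ 0.4547 -0.3251  0.0694] F [ 0.01 -0.49 -2.09] M [0.01 0.02 0.03] w 0.0153 xax [ 1.e-04  0.e+00 -1.e+00] jaw 1.7657 q [-0.75  0.39  1.77  0.    0.98 -2.51]
```

View pics/z8.png

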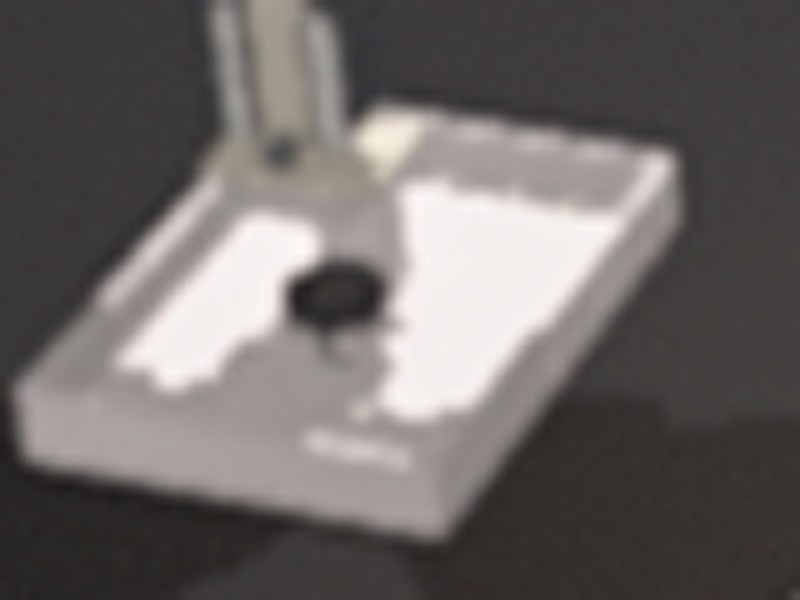

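The cap stands in the tray at (335,295) with the fork round its stem. I'll lower a touch more, then slide the fork out.

Emit:
arm_command(
  series="0.007 0 0 0 0 0 -1; 0 0 0 0 0 0 -1; 0 0 -0.01 0 0 0 -1; 0 0 -0.02 0 0 0 -1; 0 0 -0.03 0 0 0 -1; 0 0 -0.03 0 0 0 -1; 0 0 -0.03 0 0 0 -1; 0 0 -0.03 0 0 0 -1; 0 0 -0.03 0 0 0 -1; 0 0 -0.03 0 0 0 -1; 0 0 -0.03 0 0 0 -1; 0 0 -0.03 0 0 0 -1",
)

```text
clock: 22.27
position: [0.4278, -0.3304, 0.0687]
ee_rot: [0.704, -0.069, 0.704, 0.069]
contact_force: [0.1, 0.2, -2.0]
width: 0.0148
```

Emit:
arm_command(
  series="0 0 -0.03 0 0 0 -1; 0 0 -0.03 0 0 0 -1; 0 0 -0.03 0 0 0 -1; 0 0 -0.02 0 0 0 -1; 0 0 0 0 0 0 -1; 0 0 0 0 0 0 -1; 0 0 0 0 0 0 -1",
)

```text
clock: 22.85
position: [0.4175, -0.3325, 0.0687]
ee_rot: [0.704, -0.069, 0.704, 0.069]
contact_force: [0.8, 0.4, -1.9]
width: 0.0148
```

```bash
python3 - <<'E'
from h import *
st()
s=np.mean([get_image("scene").astype(float) for _ in range(2)],0).astype(np.uint8)
x0,y0=185,180
save("z9",cv2.resize((255*(s[y0:y0+60,x0:x0+80]/255)**.7).astype(np.uint8),(800,600),interpolation=cv2.INTER_CUBIC))
E
```

```text
t 22.85 p [ 0.4175 -0.3325  0.0687] F [ 0.8   0.35 -1.91] M [-0.01 -0.01  0.04] w 0.0148 xax [ 2.e-04 -0.e+00 -1.e+00] jaw 1.7658 q [-0.8   0.36  1.83  0.    0.95 -2.57]
```

View pics/z9.png

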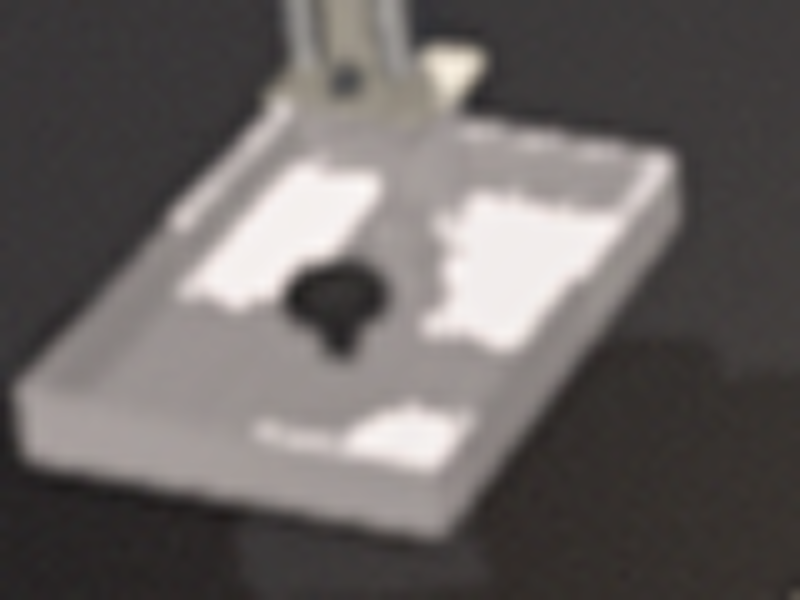

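The cap stands upright at (335,300) and the fork is well clear. Up, and back to the stand.

Emit:
arm_command(
  series="-0.1 0 0 0 0 0 -1; -0.2 0 0 0 0 0 -1; -0.25 0 0 0 0 0 -1; -0.25 0 0 0 0 0 -1; -0.2 0 0 0 0 0 -1; 0 0.15 0.038 0 0 0 -1; 0 0.25 0.064 0 0 0 -1; 0 0.35 0.089 0 0 0 -1; 0 0.35 0.089 0 0 0 -1; 0 0.35 0.089 0 0 0 -1; 0 0.35 0.089 0 0 0 -1; 0 0.35 0.089 0 0 0 -1",
)

```text
clock: 23.95
position: [0.4282, -0.1082, 0.1682]
ee_rot: [0.703, -0.068, 0.704, 0.069]
contact_force: [1.0, 0.3, -2.0]
width: 0.015
```

Emit:
arm_command(
  series="0 0.35 0.089 0 0 0 -1; 0 0.35 0.089 0 0 0 -1; 0 0.35 0.089 0 0 0 -1; 0 0.35 0.089 0 0 0 -1; 0 0.35 0.089 0 0 0 -1; 0 0.35 0.089 0 0 0 -1; 0 0.35 0.089 0 0 0 -1; 0 0.35 0.089 0 0 0 -1; 0 0.35 0.089 0 0 0 -1; 0 0.35 0.089 0 0 0 -1; 0 0.35 0.089 0 0 0 -1; 0 0.16 0.041 0 0 0 -1",
)

```text
clock: 24.95
position: [0.4504, 0.3068, 0.1682]
ee_rot: [0.704, -0.069, 0.704, 0.071]
contact_force: [-0.1, 0.4, -1.6]
width: 0.0148
```

Emit:
arm_command(
  series="0 0.077 0.02 0 0 0 -1; 0 0 0 0.0364 0 0 -1; 0 0 0 0.0364 0 0 -1; 0 0 0 0.0364 0 0 -1; 0 0 0 0.0364 0 0 -1; 0 0 0 0.0364 0 0 -1; 0 0 0 0.0361 0 0 -1; 0 0 0 0 0 0 -1; 0 0 0 0 0 0 -1",
)

```text
clock: 25.7
position: [0.4514, 0.3094, 0.1684]
ee_rot: [0.686, 0.17, 0.686, -0.171]
contact_force: [0.1, 0.4, -1.7]
width: 0.0149
```

```bash
python3 - <<'E'
from h import *
st(); to([.4528,.3102,.1533],1.0806)
E
```

```text
t 25.7 p [0.4514 0.3094 0.1684] F [ 0.08  0.36 -1.67] M [-0.03 -0.03 -0.03] w 0.0149 xax [-1.1e-03 -8.0e-04 -1.0e+00] jaw 1.083 q [ 0.47  0.28  1.66 -0.    1.2  -0.61]
tool shift [0.1511 0.0139 0.0083] x down [-1.1e-03 -8.0e-04 -1.0e+00] jaw yaw 1.083
turn/pi [ 0.0008 -0.0002  0.0004] then shift [0.1511 0.0138 0.0082]
```

Emit:
arm_command(
  series="0.05 0.014 0.008 0 0 0 -1; 0 0 0 0 0 0 -1; 0.12 0 0 0 0 0 -1; 0.12 0 0 0 0 0 -1; 0.12 0 0 0 0 0 -1; 0 0 0 0 0 0 -1; 0 0 0 0 0 0 -1",
)

```text
clock: 26.28
position: [0.453, 0.3107, 0.1271]
ee_rot: [0.685, 0.171, 0.687, -0.172]
contact_force: [-0.1, 0.1, -1.3]
width: 0.0157
```

Emit:
arm_command(
  series="0.1 0 0 0 0 0 -1; 0.12 0 0 0 0 0 -1; 0.12 0 0 0 0 0 -1; 0.08 0 0 0 0 0 -1; 0 0 0 0 0 0 -1; 0 0 0 0 0 0 -1",
)

```text
clock: 26.78
position: [0.4536, 0.3111, 0.0856]
ee_rot: [0.686, 0.172, 0.686, -0.172]
contact_force: [0.3, 1.0, -0.5]
width: 0.015
```

Emit:
arm_command(
  series="0.03 0 0 0 0 0 -1; 0.03 0 0 0 0 0 -1; 0 0 0 0 0 0 -1; 0 0 0 0 0 0 -1",
)

```text
clock: 27.12
position: [0.4536, 0.3111, 0.0799]
ee_rot: [0.686, 0.172, 0.686, -0.171]
contact_force: [-0.4, 0.2, -2.3]
width: 0.0153
```

```bash
python3 - <<'E'
from h import *
st()
E
```

```text
t 27.1167 p [0.4536 0.3111 0.0799] F [-0.42  0.16 -2.27] M [-0.02  0.02  0.  ] w 0.0153 xax [ 2.e-04  2.e-04 -1.e+00] jaw 1.0806 q [ 0.47  0.37  1.78  0.    0.99 -0.61]
```

Free inside the plates; the collar should seat at a TCP height of about 0.0734.

Emit:
arm_command(
  series="0.02 0 0 0 0 0 -1; 0.02 0 0 0 0 0 -1; 0.01 0 0 0 0 0 -1; 0 0 0 0 0 0 -1; 0 0 0 0 0 0 -1",
)

```text
clock: 27.53
position: [0.4535, 0.311, 0.0746]
ee_rot: [0.686, 0.172, 0.686, -0.172]
contact_force: [0.2, -0.0, -1.9]
width: 0.015
```

Emit:
arm_command(
  series="0.005 0 0 0 0 0 -1; 0 0 0 0 0 0 -1; 0 0 0 0 0 0 -1",
)

```text
clock: 27.78
position: [0.4536, 0.3111, 0.0742]
ee_rot: [0.686, 0.172, 0.686, -0.172]
contact_force: [-0.4, -0.0, -1.2]
width: 0.0154
```

Emit:
arm_command(
  series="0.005 0 0 0 0 0 -1; 0 0 0 0 0 0 -1; 0 0 0 0 0 0 -1",
)

```text
clock: 28.03
position: [0.4536, 0.3111, 0.0737]
ee_rot: [0.686, 0.172, 0.686, -0.172]
contact_force: [0.4, 1.0, -1.5]
width: 0.0152
```

Emit:
arm_command(
  series="0.005 0 0 0 0 0 -1; 0 0 0 0 0 0 -1; 0 0 0 0 0 0 -1",
)

```text
clock: 28.28
position: [0.4536, 0.3111, 0.0735]
ee_rot: [0.686, 0.172, 0.686, -0.171]
contact_force: [-0.2, -0.2, 1.7]
width: 0.0153
```

The collar is seated: the vertical force reversed at 0.0735 (it seated at 0.0734 originally). Releasing.

Emit:
arm_command(
  series="0 0 0 0 0 0 -0.5; 0 0 0 0 0 0 -0.3; 0 0 0 0 0 0 0; 0 0 0 0 0 0 0.3; 0 0 0 0 0 0 0.6; 0 0 0 0 0 0 0.6; -0.1 0 0 0 0 0 0.6; -0.2 0 0 0 0 0 0.6; -0.3 0 0 0 0 0 0.6; -0.3 0 0 0 0 0 0.6; -0.3 0 0 0 0 0 0.6; 0 0 0 0 0 0 0.6",
  squeeze=20,
)

```text
clock: 29.28
position: [0.457, 0.3129, 0.2004]
ee_rot: [0.689, 0.175, 0.683, -0.168]
contact_force: [1.4, 0.7, -0.2]
width: 0.0687
```

Emit:
arm_command(
  series="-0.2 0.3 0 0 0 0 0.6; 0 0.4 0 0 0 0 0.6; 0 0.4 0 0 0 0 0.6; 0 0.3 0 0 0 0 0.6; 0 0 0 0 0 0 0.6; 0 0 0 0 0 0 0.6",
)

```text
clock: 29.78
position: [0.5196, 0.4355, 0.2124]
ee_rot: [0.686, 0.171, 0.686, -0.171]
contact_force: [0.0, -0.3, 0.1]
width: 0.0684
```

```bash
python3 - <<'E'
from h import *
st()
s=get_image("scene");t=get_image("top")
g=lambda a,w,h:cv2.resize((255*(a/255)**.6).astype(np.uint8),(w,h),interpolation=cv2.INTER_CUBIC)
save("z10",np.vstack([np.hstack([g(t[240:310,150:230],400,350),g(s[215:315,435:535],400,350)]),g(s[150:330,70:600],800,250)]))
E
```

```text
t 29.7833 p [0.5196 0.4355 0.2124] F [ 0.01 -0.3   0.12] M [ 0.02  0.   -0.01] w 0.0684 xax [-9.e-04 -8.e-04 -1.e+00] jaw 1.0819 q [ 0.6   0.44  1.29 -0.    1.41 -0.49]
```

View pics/z10.png

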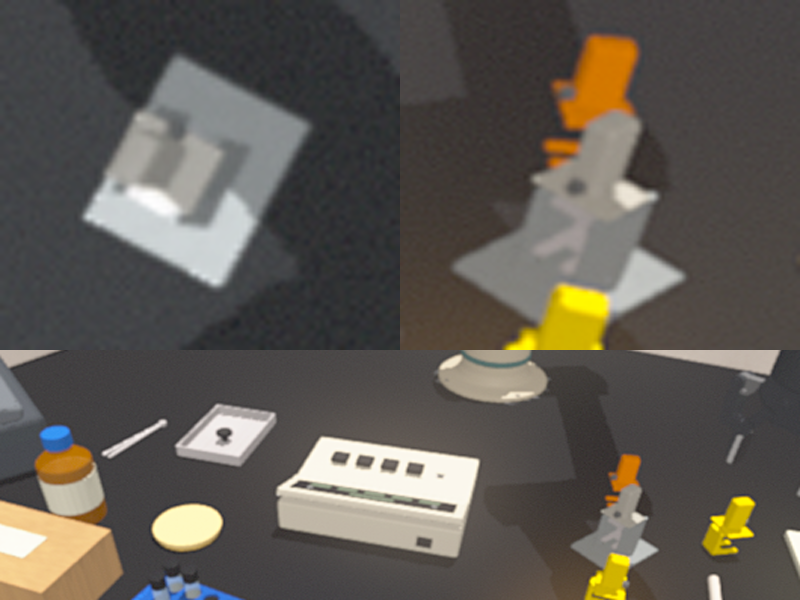

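The puller hangs upright in its stand (grip top at (610,120), as it was at the start). The cap stands in the tray at (225,436), its key is bare, and the bystanders in view look undisturbed. Handing in.

```bash
python3 -c "
from h import *
ticket.sign_off()"
```

```text
the job is handed in; nothing more can be done
```

The round keycap is off and standing upright in the steel tray. The puller hangs back in its stand, and I handed the job in at about 29.8 s of the 72 s allowed.

- **Pull:** I found the deck by feel with about 6 N of contact and slid the fork in just above it until the slot met the stem. The cap came off at about 10 N of upward pull, well under the 25 N limit.
- **Last checks:**
  - The final picture shows the cap in the tray and its key bare.
  - The puller is upright with its collar on the plates. It seated at a tool height of 73.5 mm, against 73.4 mm when I picked it up.
  - The bystanders visible in it look unmoved, though I checked them only by eye.
  - The gripper is away from everything and reads no contact force.
- **Disagreements:** The two cameras differed by up to about 8 mm on the grip and 4 mm on the cap. I used values between the two for the approach and settled the rest by touch. The tray corners agreed between views to about 4 mm.
- **Not checked:** Key travel could not be read directly. I felt only light forces (1–4 N) from the stem while hooking the fork.

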